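# Tighten the welding clamp with the click torque key

### The arm

A 7-joint arm with a two-finger parallel gripper is mounted at the origin on the work surface. World frame = base frame: x ahead of the robot, y to its left, z up, the work surface at z = 0. Lengths are in m, angles in rad, forces in N, time in s.
With the tool pointing down it reaches from about 0.425 to 0.875 m from the base axis. Payload 4.7 kg.
Tool frame: the origin (TCP) lies at the very end of the fingers, on their centre line; the grasp point (between the pads) lies 19 mm behind it; z points along the fingers, y is the direction in which the jaws open and shut (so a half turn about z gives the same grasp; the last joint's range is limited). The gripper opens to 87 mm and grips with 3 to 60 N. Pads are 19 mm wide; open, the fingers measure 117 mm over their backs; the gripper's body (75 mm by 190 mm) begins 51 mm behind the grasp point.
Start: joints at [1.32, 0.321, -0.07, 1.45, 0.023, 1.371, -0.057], TCP at [0.17, -0.627, 0.185] pointing down, gripper open.
Joint ranges: [-2.86, 2.86], [-0.3, 2.09], [-1.38, 1.24], [0.06, 2.45], [-1.56, 4.7], [0.09, 2.05], [-2.69, 2.69]. Speed limits (rad/s): [2.57, 2.57, 3.14, 3.14, 3.14, 3.14, 3.14].

### API

Orientations are given as a rotation vector (axis times angle).
In Python, from bench import ctrl gives the robot as it stands. The module is installed in compiled form; this text tells all that it offers.
- The arm moves only by the tool move_arm, never from a script. Its arguments are lists of equal length, an entry for each row: "dp": the shift along the tool's x, y, z in units of 30 mm (1.0 is 30 mm), a list of three; "turn": the turn about the tool's z in units of 5 degrees (1.0 is 5 degrees); "jaw": the opening, from -1 (shut) to 1 (fully open). A call has 1 to 5 rows; each row is the pose to reach, as a shift and turn from the pose commanded when the call began, along the tool's axes at that moment; what a row does not reach only later rows make up. A row lasts 1/10 s, in which the tool goes at most 50 mm and 8.59 degrees, less where a joint would pass 70% of its speed; a pose out of reach is approached as far as the arm can. A call with a gripper value outside its range is refused whole. The fingers move at their own pace and stop on an object; "grip_force" is the grip in N (left out, the last holds). Time passes only in rows, so rows that repeat a pose let the fingers close. It gives the time, the measured TCP pose, the force and the opening at its end, in the units of the state.
- ctrl.get_state(): the state, without advancing time (a new reading comes with each control period).
- ctrl.get_image(name): name is "scene" or "top" or "wrist"; returns the picture (420x560x3 uint8, red, green, blue); there is no depth.
- ctrl.camera_info(name): a dict with "intrinsics" (3x3 intrinsics, pixels), "dist" ([k1, k2, p1, p2, k3] as OpenCV has them; the pictures are not rectified), "extrinsics" (4x4, takes a point from world to camera coordinates). Camera axes: x right, y up, looking along -z (the intrinsics and any distortion apply to the point x, -y, -z); pixel columns grow to the right and rows downward; lengths in m; the calibration is good to about 2 mm. A picture is of the moment at which its call begins: read the wrist's pose just before it. camera_info takes no time and is no camera call; for the wrist camera it gives the pose at the moment of the call.
- ctrl.close_job(): hands the job in, once; it reports no verdict.
Trained networks look in the newest picture that a camera, given by its name, has taken for a name from the list of things; names that differ only in an ending like _2 or _b are one class to them, and where a whole thing is asked for, a point or a joint stands for the part that bears it (a point fixed in the world has none). Each returns a list of dicts, best first, with "confidence" (0 to 1); they miss things now and then, are a little off and sometimes report something else, mostly with a low value. They report only what shows in the picture. A call takes as long as a camera call. They do not tell look-alikes from the thing itself.
- ctrl.look_for(camera, target): "rect" ([centre column, centre row, width, height] in pixels, round what is visible of it).
- ctrl.masks_of(camera, target): "region" (420x560 bool, what is visible of it) and "rect" ([centre column, centre row, width, height] in pixels, round what is visible of it).
The state is a dict: "time": time; "joint_positions": joint angles; "qd": joint speeds; "joint_torque": joint torques, N m; "position": TCP position; "tool_rot": TCP orientation; "ft_force": force on the tool from outside, world axes, zero at the start; "torque": the same for the moment, N m; "grip_width": opening from 0.0 (shut) to 1.0 (fully open).
Only numpy, scipy, OpenCV 4.12 (cv2) and the standard library are available. Lean on these libraries where they do the work, as an engineer would, in place of code of your own. Each camera call takes 0.05 s, during which the arm holds its last target. There are 200 camera calls.

### The job

Take the T-handled torque key out of its stand, seat it fully down over the square screw head of the welding clamp without pressing hard, and turn it clockwise (seen from above) until the screw is tight and the key clicks over. One or two clicks is right, more than three overtightens it, and do not click it backwards. Then lift the key straight off and stand it back in its stand, all the way down, leaving the screw tight and the other things on the bench alone.

Things in the scene. Friction and masses are not known exactly. Their poses are not given: they have to be found in the camera images.
- key_grip (a point): Centre of the black T-bar at the top of the torque key. The bar is 64 mm long along this point's x, 20 mm wide along its y, 26 mm high; z is the key's axis, pointing up. The point is 103 mm above the key's lower end. The key weighs about 0.3 kg. From the lower end up: square socket 25 mm outside (lowest 20 mm), round shank 25 mm diameter to 45 mm, aluminium ratchet housing 35 mm diameter from 45 to 76 mm, neck 18 mm diameter to 90 mm, T-bar from 90 to 116 mm.
- key: The handle part of the torque key (T-bar, neck and ratchet housing; it carries the socket). Its origin is on the key's axis at the lower end; z points up along the key, x along the T-bar.
- key_mouth (a point): Centre of the lower end of the key's square socket, on the key's axis. The socket opening is 18 mm square and 19 mm deep, its sides along this point's x and y. The socket turns with the handle until the ratchet slips; before any click its sides are parallel to the T-bar.
- socket (a joint): The key's torque limiter: how far (rad) the handle has turned clockwise relative to its socket, 0 at the start. Under load it gives up to 0.26 rad and then clicks over to 0.52, 1.05, 1.57 ... (0.52 rad = 30 degrees a click). It holds about 0.18 N m either way; at each click the turning moment rises to about that, then drops towards zero.
- screw_head (a point): Centre of the top of the steel square screw head: the square is 16 mm, its sides along this point's x and y, its uppermost 4 mm sloping in as a lead-in to 10 mm square. The top stands 18 mm above the round steel collar (44 mm diameter) on which the seated socket's lower end rests. The head turns with the screw; the screw takes about 0.05 N m to turn, and comes up tight after 0.4 to 0.9 rad clockwise, not known beforehand.
- clamp: The fixed welding clamp: origin on the bench below the screw's axis, z up; a brass bar 290 mm long and 32 mm wide runs along its x from -30 to 260 mm, top 48 mm above the bench, over a round grating 160 mm across centred at x = 125 mm. A round steel stud at x = 235 mm is no part of the work. The screw block is 60 x 70 mm.
- collar: Round steel collar on the bar around the screw, 44 mm diameter, 6 mm high, top 54 mm above the bench. Origin at the centre of its underside.
- screw: The turning screw with its square head. Origin on its axis 22 mm below the top of the head; z up.
- pad_face (a point): Underside of the copper pressure pad below the bar, at the centre of the grating. It goes down 3 mm for each rad the screw turns, and stands 16 mm above the bench when the screw is tight.
- stand: Fixed grey block 84 x 84 x 42 mm in which the key stands at the start. Origin at the centre of its underside. A round bore 40 mm in diameter, open at the top and 36 mm deep, in its centre: the key's lower end stands 6 mm above the bench.
- brush: Wire brush lying on the bench, not to be disturbed.
- spray_can: Grey can 52 mm diameter and 130 mm high, not to be disturbed.
- nozzle: Small ceramic nozzle 32 mm diameter, 48 mm high, not to be disturbed.
- flange: Steel ring 70 mm diameter, 14 mm high, not to be disturbed.
Mind the look-alikes: they are no part of the job. Leave any green or turquoise look-alike of the stand alone.

How it is judged:
By the outcome, as a careful person would: the job done as asked, in the order asked, and still so for the second after the job is handed in, with the robot touching nothing.
It also fails if it takes over 64 s, if anything falls off the work surface, if the arm or the gripper's body presses on something with over 40 N, if the wrist force passes 120 N, or if a joint passes its speed limit or range.

## Working session

There is one attempt and no reset: what is moved stays moved. The work goes in short steps, Python scripts to look and compute and a tool call to move; the robot and the scene stay as the last step left them, time stands still between calls to the robot, and variables do not carry over. Pictures are saved under pics/ and viewed, about 8 in all and at most 12, crops included, and the job is handed in when it is done.

Besides the shell and the picture viewer there is one more tool, called as name([rows], argument=value, ...), one row to a line, values as JSON. move_arm: Moves the arm, as the interface text tells. Its arguments: {"type":"object","properties":{"dp":{"type":"array","items":{"type":"array","items":{"type":"number"}}},"turn":{"type":"array","items":{"type":"number"}},"jaw":{"type":"array","items":{"type":"number"}},"grip_force":{"type":"number"}},"required":["dp","turn","jaw"]}

```bash
ls; mkdir -p pics; python3 - <<'E'
from bench import ctrl
import cv2,numpy as np
s=ctrl.get_state();print(s['time'],s['position'],s['tool_rot'],s['grip_width'],s['ft_force'],s['torque'])
for c in['scene','top']:
    im=ctrl.get_image(c);cv2.imwrite(f'pics/{c}0.png',im[:,:,::-1]);i=ctrl.camera_info(c);print(c,np.round(i['intrinsics'],1).tolist(),i['dist'],np.round(i['extrinsics'],4).tolist())
    for t in['key','stand','clamp','screw','collar']:
        print(t,[(np.round(r['rect']).tolist(),round(r['confidence'],2)) for r in ctrl.look_for(c,t)[:4]])
a=cv2.imread('pics/scene0.png');b=cv2.imread('pics/top0.png');cv2.imwrite('pics/both0.png',cv2.resize(np.hstack([a,b]),(800,300)))
E
```

```text
pics
0.0 [ 0.16987198 -0.62675055  0.18364724] [-3.11219121e+00 -4.14491646e-01  5.52546908e-04] 0.9990512046010126 [0.18201886 0.77228288 0.01061867] [ 0.06985476  0.01878274 -0.06871462]
scene [[485.7, 0.0, 285.7], [0.0, 485.7, 212.6], [0.0, 0.0, 1.0]] [-0.02558733  0.          0.          0.          0.        ] [[0.7766, 0.6296, -0.0205, -0.4131], [-0.4304, 0.554, 0.7126, 0.1658], [0.46, -0.5447, 0.7013, -1.6014], [0.0, 0.0, 0.0, 1.0]]
key [([250.0, 240.0, 19.0, 39.0], 0.64), ([355.0, 154.0, 56.0, 27.0], 0.62)]
stand [([206.0, 234.0, 43.0, 39.0], 0.92), ([277.0, 219.0, 41.0, 40.0], 0.91), ([248.0, 262.0, 43.0, 39.0], 0.89), ([201.0, 284.0, 47.0, 41.0], 0.68)]
clamp [([355.0, 208.0, 102.0, 53.0], 0.72)]
screw [([320.0, 188.0, 5.0, 7.0], 0.57), ([398.0, 174.0, 19.0, 12.0], 0.24)]
collar [([320.0, 189.0, 12.0, 9.0], 0.55)]
top [[424.5, 0.0, 276.3], [0.0, 424.5, 201.0], [0.0, 0.0, 1.0]] [0.0100811 0.        0.        0.        0.       ] [[-0.0292, -0.9996, -0.0057, 0.0346], [0.9788, -0.0297, 0.2027, -0.5243], [-0.2028, 0.0004, 0.9792, -1.2745], [0.0, 0.0, 0.0, 1.0]]
key [([327.0, 197.0, 15.0, 21.0], 0.73), ([404.0, 165.0, 29.0, 27.0], 0.6)]
stand [([324.0, 201.0, 30.0, 32.0], 0.96), ([371.0, 211.0, 27.0, 29.0], 0.9), ([276.0, 217.0, 31.0, 34.0], 0.82), ([333.0, 254.0, 27.0, 36.0], 0.59)]
clamp [([224.0, 173.0, 47.0, 92.0], 0.85)]
screw []
collar [([323.0, 204.0, 29.0, 35.0], 0.56)]
```

View pics/top0.png

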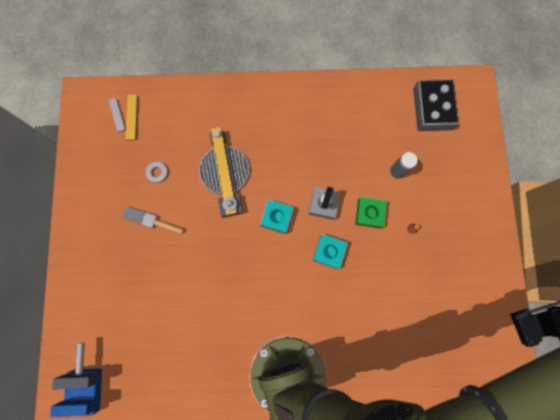

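View pics/scene0.png

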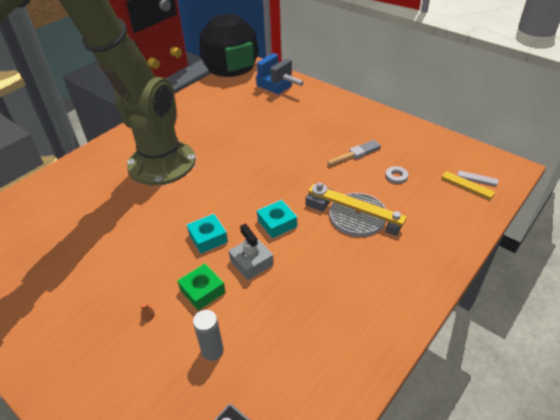

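The top view shows the key in the grey stand at about (324,201). The screw is on the near end of the bar at (230,204), and the stud at (217,132) is not part of the work. There are four stand-like blocks: turquoise at (277,216) and (331,251), green at (371,212), and grey at (324,201). Only the grey one holds the key and matches the description. I'll confirm that in a close wrist crop.

```bash
cat > h.py <<'E'
from bench import ctrl
import cv2,numpy as np
from scipy.spatial.transform import Rotation as R
def ray(info,uv):
    K=np.array(info['intrinsics']);D=np.array(info['dist']);E=np.array(info['extrinsics'])
    p=cv2.undistortPoints(np.array(uv,float).reshape(-1,1,2),K,D).reshape(-1,2)
    d=np.c_[p[:,0],-p[:,1],-np.ones(len(p))]@E[:3,:3]
    return -E[:3,:3].T@E[:3,3],d
def onplane(info,uv,z):
    c,d=ray(info,uv);return c+d*((z-c[2])/d[:,2])[:,None]
def project(info,P):
    E=np.array(info['extrinsics']);q=np.atleast_2d(P)@E[:3,:3].T+E[:3,3]
    q=q*[1,-1,-1]
    return cv2.projectPoints(q,np.zeros(3),np.zeros(3),np.array(info['intrinsics']),np.array(info['dist']))[0].reshape(-1,2)
def tocmd(target,s=None):
    "world target TCP -> dp units in tool axes"
    s=s or ctrl.get_state();r=R.from_rotvec(s['tool_rot'])
    return r.inv().apply(np.array(target)-s['position'])/0.03
def yaw(s=None):
    s=s or ctrl.get_state();y=R.from_rotvec(s['tool_rot']).as_matrix()[:,1];return np.degrees(np.arctan2(y[1],y[0]))
E
python3 - <<'E'
from h import *
t=ctrl.camera_info('top');s=ctrl.camera_info('scene')
print('stand top',onplane(t,[[324,203]],.042)[:, :2],onplane(s,[[250,255]],.042))
print('grip',onplane(t,[[327,197]],.109),onplane(s,[[250,236]],.109))
print('bar ends/ screw',onplane(t,[[230,204],[217,132]],.065),onplane(s,[[320,188]],.065))
print('can, others',onplane(t,[[404,165]],.06),'q',yaw(),ctrl.get_state()['tool_rot'])
w=ctrl.camera_info('wrist');print(w['intrinsics'],np.round(w['extrinsics'],3))
st=ctrl.get_state();r=R.from_rotvec(st['tool_rot']);c=-np.array(w['extrinsics'])[:3,:3].T@np.array(w['extrinsics'])[:3,3]
print('cam in tool',r.inv().apply(c-st['position']),'view dir tool',r.inv().apply(-np.array(w['extrinsics'])[2,:3]))
E
```

```text
stand top [[ 0.51647137 -0.13120486]] [[ 0.52828628 -0.14029937  0.042     ]]
grip [[ 0.52123155 -0.13345262  0.109     ]] [[ 0.52887788 -0.133735    0.109     ]]
bar ends/ screw [[0.51756791 0.1626372  0.065     ]
 [0.75468929 0.20268    0.065     ]] [[0.53235838 0.15847181 0.065     ]]
can, others [[ 0.62766789 -0.38801037  0.06      ]] q -74.82881648978274 [ 3.11389574e+00  4.14685418e-01 -5.91580821e-05]
[[326.42824959   0.         276.54092386]
 [  0.         326.42824959 212.04281465]
 [  0.           0.           1.        ]] [[ 0.262 -0.965  0.    -0.65 ]
 [ 0.921  0.25  -0.3    0.036]
 [ 0.29   0.079  0.954 -0.391]
 [ 0.     0.     0.     1.   ]]
cam in tool [ 8.33992269e-02  1.09456223e-04 -1.98740440e-01] view dir tool [-3.00054415e-01  1.50319897e-04  9.53922075e-01]
```

move_arm([
  [1.3,-1.05,-0.4],
  [2.6,-2.1,-0.8],
  [3.9,-3.15,-1.2],
  [5.2,-4.2,-1.6],
  [6.5,-5.2,-2],
], turn=[0,0,0,0,0], jaw=[1,1,1,1,1])

```text
time: 1.1
position: [0.3143, -0.4294, 0.2439]
tool_rot: [3.113, 0.414, 0.0]
ft_force: [1.1, -0.1, 0.2]
grip_width: 1.001
```

move_arm([
  [1.3,-1.05,0],
  [2.6,-2.1,0],
  [3.9,-3.15,0],
  [5.2,-4.2,0],
  [6.5,-5.2,0],
], turn=[0,0,0,0,0], jaw=[1,1,1,1,1])

```text
time: 1.6
position: [0.4617, -0.2277, 0.2436]
tool_rot: [3.113, 0.414, 0.001]
ft_force: [0.5, -0.4, -0.3]
grip_width: 1.004
```

move_arm([
  [1.3,-1.05,0],
  [2.5,-2.1,0],
  [2.5,-2.1,0],
  [2.5,-2.1,0],
  [2.5,-2.1,0],
], turn=[-1.5,-3,-4.5,-6,-7.5], jaw=[1,1,1,1,1])

```text
time: 2.1
position: [0.517, -0.1485, 0.2432]
tool_rot: [2.811, 1.403, -0.0]
ft_force: [-1.2, -0.5, -0.1]
grip_width: 1.0
```

move_arm([
  [0,0,0],
  [0,0,0],
  [0,0,0],
  [0,0,0],
  [0,0,0],
], turn=[-1.5,-3,-4.5,-6,-7.5], jaw=[1,1,1,1,1])

```text
time: 2.6
position: [0.5167, -0.149, 0.2433]
tool_rot: [2.212, 2.23, -0.0]
ft_force: [1.1, -0.1, -0.1]
grip_width: 0.997
```

move_arm([
  [0,0,0],
  [0,0,0],
  [0,0,0],
  [0,0,0],
  [0,0,0],
], turn=[-1.5,-3,-4.5,-6,-7.5], jaw=[1,1,1,1,1])

```text
time: 3.1
position: [0.5167, -0.1491, 0.2433]
tool_rot: [1.377, 2.823, -0.0]
ft_force: [0.7, 0.7, 0.5]
grip_width: 1.0
```

move_arm([
  [0,0,0],
  [0,0,0],
  [0,0,0],
  [0,0,0],
], turn=[-1.5,-3,-4,-4], jaw=[1,1,1,1])

```text
time: 3.5
position: [0.5167, -0.1491, 0.2433]
tool_rot: [0.874, 3.017, -0.0]
ft_force: [0.5, 0.1, 0.1]
grip_width: 1.001
```

```bash
python3 - <<'E'
from h import *
s=ctrl.get_state();print(s['time'],s['position'],yaw(s),s['joint_positions'])
w=ctrl.camera_info('wrist');im=ctrl.get_image('wrist');cv2.imwrite('pics/w1.png',im[:,:,::-1])
for t in['key','stand','key_grip']:
    print(t,[(np.round(r['rect'],1).tolist(),round(r['confidence'],2)) for r in ctrl.look_for('wrist',t)[:4]])
E
```

```text
3.5 [ 0.51674536 -0.14907593  0.24327865] 57.680575710481904 [ 0.84359069  0.09708441 -0.65270061  1.62024161  0.05967685  1.44404696
  1.19234779]
key [([289.1, 187.9, 30.1, 63.4], 0.7)]
stand [([210.9, 64.8, 93.5, 99.9], 0.89), ([379.8, 76.8, 92.1, 94.4], 0.87), ([178.8, 210.4, 93.4, 83.9], 0.82), ([287.6, 172.8, 83.1, 86.9], 0.74)]
key_grip [([289.3, 189.2, 30.8, 64.2], 0.86), ([83.0, 225.4, 35.2, 30.1], 0.73)]
```

View pics/w1.png

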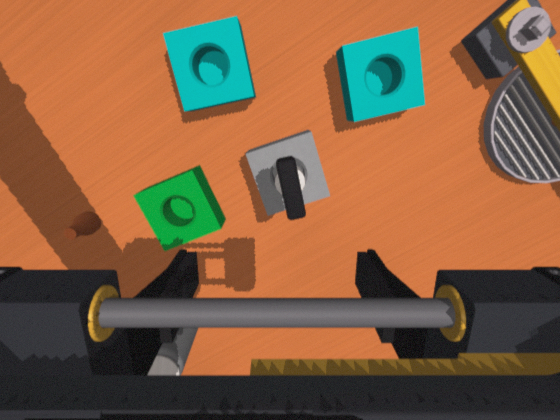

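The wrist view confirms it. The grey stand at (288,173) holds the key, with its T-bar at (289,188). The turquoise blocks at (209,65) and (382,75) and the green one at (180,208) are empty. The screw head shows at (530,30). I'll fit the T-bar box to its silhouette.

```bash
cat >> h.py <<'E'
from scipy.optimize import minimize
def boxmask(info,x,y,z0,z1,a,lx,ly):
    c,s=np.cos(a),np.sin(a)
    P=[(x+c*u-s*v,y+s*u+c*v,z) for u in(-lx/2,lx/2) for v in(-ly/2,ly/2) for z in(z0,z1)]
    m=np.zeros((420*4,560*4),np.uint8);h=cv2.convexHull((project(info,P)*4).astype(np.int32))
    cv2.fillConvexPoly(m,h,255);return cv2.resize(m,(560,420),interpolation=cv2.INTER_AREA)/255.
def fitbox(info,mask,x0,z0,z1,lx,ly):
    f=lambda p:np.abs(boxmask(info,p[0],p[1],z0,z1,p[2],lx,ly)-mask).sum()/mask.sum()
    best=min((minimize(f,[x0[0],x0[1],a],method='Nelder-Mead',options=dict(initial_simplex=[[x0[0],x0[1],a],[x0[0]+.01,x0[1],a],[x0[0],x0[1]+.01,a],[x0[0],x0[1],a+.2]])) for a in x0[2]),key=lambda r:r.fun)
    return best.x,best.fun
E
python3 - <<'E'
from h import *
w=ctrl.camera_info('wrist');im=cv2.imread('pics/w1.png')
g=(im.max(2)<60).astype(np.uint8); g[:, :270]=0;g[:,312]=0;g[:150]=0;g[225:]=0;g[:,312:]=0
n,l,st,c=cv2.connectedComponentsWithStats(g);k=1+st[1:,4].argmax();m=(l==k).astype(float);print(st[k],c[k])
c0=onplane(w,[c[k]],.109)[0];print(c0)
print(fitbox(w,m,(c0[0],c0[1],[-.9,-.6,-.3]),.096,.122,.064,.020))
r=[r for r in ctrl.masks_of('wrist','key_grip')][0];print(r['rect'],r['confidence'],fitbox(w,r['region'].astype(float),(c0[0],c0[1],[-.9,-.6,-.3]),.096,.122,.064,.020))
E
```

```text
[ 276  157   29   62 1118] [290.25044723 186.92486583]
[ 0.52024302 -0.13396647  0.109     ]
(array([ 0.52256482, -0.13440933, -0.35974544]), np.float64(0.1741555298326844))
[290.4, 188.4, 34.4, 63.1] 0.92 (array([ 0.52170582, -0.13416762, -0.34362506]), np.float64(0.18507818996271558))
```

move_arm([
  [0.11,0.51,0.6],
  [0.11,0.51,1.4],
  [0.11,0.51,1.4],
], turn=[-1.2,-2.4,-2.4], jaw=[1,1,1])

```text
time: 4.05
position: [0.5201, -0.1336, 0.1983]
tool_rot: [-0.553, -3.087, -0.001]
ft_force: [-0.0, -0.1, 0.4]
grip_width: 0.999
```

```bash
python3 - <<'E'
from h import *
s=ctrl.get_state();w=ctrl.camera_info('wrist');im=ctrl.get_image('wrist')[:,:,::-1].copy();cv2.imwrite('pics/w2.png',im)
print(s['position'],yaw(s))
r=ctrl.masks_of('wrist','key_grip')
for q in r[:2]:
  m=q['region'];print(q['rect'],q['confidence'])
  v,u=np.nonzero(m);c0=onplane(w,[[u.mean(),v.mean()]],.109)[0]
  x,f=fitbox(w,m.astype(float),(c0[0],c0[1],[-.9,-.6,-.3,-.1]),.096,.122,.064,.020);print(x,np.degrees(x[2]),f,m.sum())
  if q is r[0]:
    b=boxmask(w,x[0],x[1],.096,.122,x[2],.064,.02);im[(np.abs(cv2.Laplacian((b>.5).astype(np.uint8),cv2.CV_8U))>0)]=(0,255,0)
    cs=cv2.findContours(m.astype(np.uint8),0,1)[0];cv2.drawContours(im,cs,-1,(0,0,255),1)
cv2.imwrite('pics/w2b.png',cv2.resize(im[60:330,150:450],(800,720))[:600])
E
```

```text
[ 0.52008231 -0.13361565  0.19829497] 69.69741842487305
[277.8, 207.3, 34.5, 70.0] 0.57
[ 0.52302677 -0.13374607 -0.36224617] -20.755176881745506 0.19095022624434388 1833
```

View pics/w2b.png

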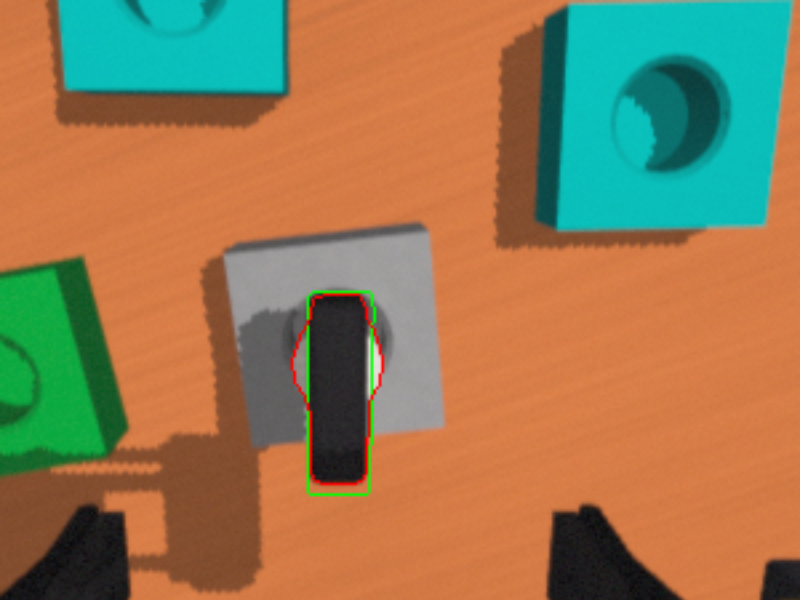

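The T-bar runs vertically in this picture at about (277,205), so it lies along tool x. The network's red mask also takes in the housing, so I'll refit on dark pixels only.

```bash
python3 - <<'E'
from h import *
w=ctrl.camera_info('wrist');im=cv2.imread('pics/w2.png')
g=(im.max(2)<62).astype(np.uint8);g[:165]=0;g[250:]=0;g[:,:262]=0;g[:,295:]=0
n,l,st,c=cv2.connectedComponentsWithStats(g);k=1+st[1:,4].argmax();m=(l==k);m=cv2.morphologyEx(m.astype(np.uint8),cv2.MORPH_OPEN,np.ones((5,5)));print(st[k],c[k])
c0=onplane(w,[c[k]],.109)[0]
for z in(0,-.006):
  for L,W in((.064,.02),(.06,.018)):
    x,f=fitbox(w,m.astype(float),(c0[0],c0[1],[-.6,-.3,-.1]),.096+z,.122+z,L,W);print(z,L,x,np.degrees(x[2]),f)
# expected tool target: TCP z .09
print(yaw())
E
```

```text
[ 265  170   23   71 1472] [276.01902174 204.34986413]
0 0.064 [ 0.52461029 -0.13596067 -0.34782693] -19.92901493979689 0.13918358612203408
0 0.06 [ 0.52389819 -0.13506073 -0.34734354] -19.901319134124634 0.030941871973891876
-0.006 0.064 [ 0.52604685 -0.13598689 -0.3458918 ] -19.818140453977435 0.09562635422518256
-0.006 0.06 [ 0.52583376 -0.13570545 -0.35301394] -20.226209077225747 0.06084316400502902
69.48440970130204
```

move_arm([
  [-0.14,0,1.2],
  [-0.14,0,2.4],
  [-0.14,0,3.2],
  [-0.14,0,3.5],
  [-0.14,0,3.5],
], turn=[0,0,0,0,0], jaw=[1,1,1,1,1], grip_force=30)

```text
time: 4.65
position: [0.526, -0.1361, 0.0962]
tool_rot: [-0.557, -3.091, -0.0]
ft_force: [-0.3, 0.2, -0.4]
grip_width: 1.003
```

move_arm([
  [0,0,0],
  [0,0,0],
  [0,0,0],
  [0,0,0],
  [0,0,0],
], turn=[0,0,0,0,0], jaw=[-1,-1,-1,-1,-1])

```text
time: 5.15
position: [0.5263, -0.1359, 0.0965]
tool_rot: [0.555, 3.092, -0.001]
ft_force: [0.3, -0.4, -0.7]
grip_width: 0.634
```

move_arm([
  [0,0,0],
  [0,0,0],
  [0,0,0],
  [0,0,0],
  [0,0,0],
], turn=[0,0,0,0,0], jaw=[-1,-1,-1,-1,-1])

```text
time: 5.65
position: [0.526, -0.1358, 0.0961]
tool_rot: [-0.554, -3.092, 0.0]
ft_force: [0.2, -0.1, -0.1]
grip_width: 0.171
```

move_arm([
  [0,0,0],
  [0,0,0],
  [0,0,0],
], turn=[0,0,0], jaw=[-1,-1,-1])

```text
time: 5.95
position: [0.526, -0.1358, 0.0961]
tool_rot: [-0.554, -3.092, 0.0]
ft_force: [0.8, 0.2, 1.0]
grip_width: 0.01
```

move_arm([
  [0,0,-0.4],
  [0,0,-1.2],
  [0,0,-2.4],
  [0,0,-3.6],
  [0,0,-3.6],
], turn=[0,0,0,0,0], jaw=[-1,-1,-1,-1,-1])

```text
time: 6.45
position: [0.5296, -0.1362, 0.2105]
tool_rot: [0.552, 3.082, -0.003]
ft_force: [0.5, 0.0, 0.0]
grip_width: 0.005
```

```bash
python3 - <<'E'
from h import *
s=ctrl.get_state();print(s['time'],s['position'],yaw(s),s['ft_force'],s['torque'],s['grip_width']*87,np.round(s['joint_positions'],2))
t=ctrl.camera_info('top');im=ctrl.get_image('top')
for n in('clamp','screw'):print(n,[(np.round(r['rect'],1).tolist(),round(r['confidence'],2)) for r in ctrl.look_for('top',n)[:4]])
b=cv2.inRange(cv2.cvtColor(im,cv2.COLOR_RGB2HSV),(20,150,100),(35,255,255));b[:, :190]=0;b[:,260:]=0;b[:115]=0;b[225:]=0
v,u=np.nonzero(b);P=onplane(t,np.c_[u,v],.048)[:,:2];c=P.mean(0);d=np.linalg.svd(P-c,full_matrices=False)[2][0];d*=np.sign(d[0])
e=(P-c)@d;print(len(P),c,d,np.degrees(np.arctan2(d[1],d[0])),e.min(),e.max(),'screw est',c+d*(e.max()-.26), c+d*(e.min()+.03))
E
```

```text
6.45 [ 0.52961366 -0.13621632  0.21051521] 69.68452713773425 [0.45673416 0.02273361 0.0230317 ] [ 0.05069626 -0.19717543  0.01480907] 0.4468089256626309 [ 0.83  0.13 -0.68  1.66  0.08  1.37  1.35]
clamp [([224.6, 173.4, 49.1, 92.4], 0.74)]
screw [([326.2, 198.7, 12.5, 19.6], 0.23)]
601 [0.64191422 0.18642278] [0.98530203 0.17082128] 9.835573659257827 -0.1529849058665154 0.13436334866140948 screw est [0.51812417 0.16496136] [0.52073694 0.16541434]
```

```bash
python3 - <<'E'
from h import *
im=ctrl.get_image('wrist')[:,:,::-1].copy();cv2.imwrite('pics/w3.png',im)
s=ctrl.get_image('scene')[:,:,::-1];cv2.imwrite('pics/s3.png',s)
t=cv2.imread('pics/scene0.png')
cv2.imwrite('pics/v3.png',np.hstack([cv2.resize(im,(400,300)),cv2.resize(s[160:310,180:380],(400,300))]))
E
```

```text
(no output)
```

View pics/v3.png

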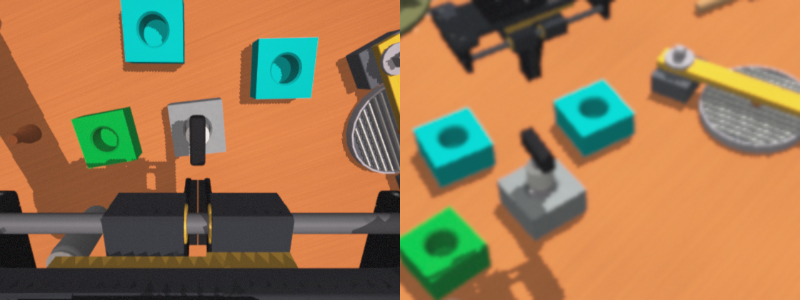

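```bash
python3 - <<'E'
from h import *
s=ctrl.get_state();p=s['position'];r=R.from_rotvec(s['tool_rot'])
for c in('scene','wrist','top'):
  i=ctrl.camera_info(c);print(c,project(i,[p,r.apply([0,0,.1])+p,[.524,-.135,.109],[.52,-.13,.122]]))
w=ctrl.camera_info('wrist');E=np.array(w['extrinsics']);c=-E[:3,:3].T@E[:3,3]
print('cam in tool',r.inv().apply(c-p),r.inv().apply(-E[2,:3]),r.inv().apply(E[0,:3]),r.inv().apply(E[1,:3]))
E
```

```text
scene [[245.4007076  208.682467  ]
 [248.50160131 237.3704648 ]
 [248.20690343 235.40866415]
 [247.97419276 229.95584081]]
wrist [[276.21645561 240.93530738]
 [276.30546678 200.35171418]
 [276.59692601 200.85822442]
 [280.31854524 198.79118518]]
top [[331.4969452  188.43380795]
 [327.44377166 196.18281474]
 [327.46622614 196.08357197]
 [326.34737133 196.51205937]]
cam in tool [ 8.25726294e-02  1.60288152e-04 -1.98770238e-01] [-3.00716500e-01  2.16125545e-04  9.53713552e-01] [ 3.91181648e-04  9.99999918e-01 -1.03270790e-04] [ 9.53713497e-01 -3.42020009e-04  3.00716560e-01]
```

```bash
python3 - <<'E'
from h import *
s=ctrl.get_state();p=s['position'];r=R.from_rotvec(s['tool_rot'])
def ann(c,f,x0,x1,y0,y1):
  im=cv2.imread(f);i=ctrl.camera_info(c);k=800//2/(x1-x0)
  o=cv2.resize(im[y0:y1,x0:x1],None,fx=k,fy=k,interpolation=cv2.INTER_CUBIC)
  for d in(0,-.02,-.04,-.06):
    q=project(i,r.apply([0,0,d])+p)[0];cv2.circle(o,tuple(int(a) for a in (q-[x0,y0])*k),3,(0,0,255) if d==0 else (255,255,0),-1)
  return o
a=ann('scene','pics/s3.png',195,295,140,260);b=ann('wrist','pics/w3.png',190,390,130,370)
cv2.imwrite('pics/v4.png',np.hstack([a[:480],b[:480]]))
E
```

```text
(no output)
```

View pics/v4.png

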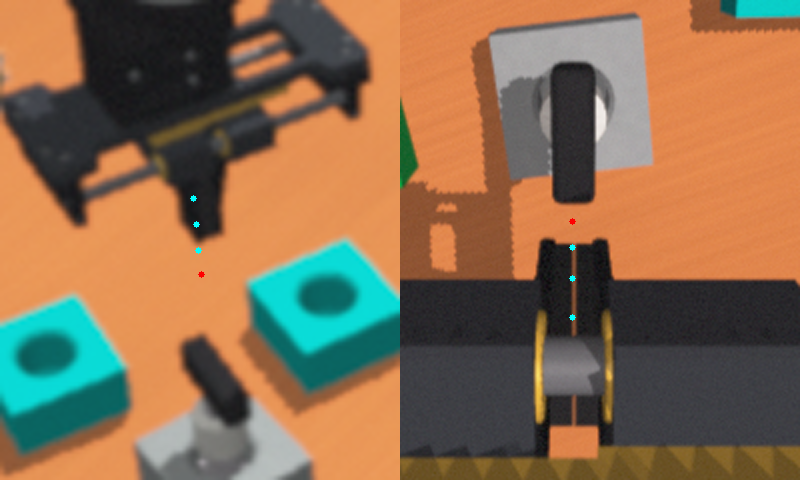

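The key hasn't moved, because the fingers shut above it. In both cameras the real fingertips sit about 35 mm above the reported TCP, which explains the miss. I'll reopen, go down about 35 mm lower, and check partway.

move_arm([
  [0,0,0.5],
  [0,0,1],
  [0,0,1.5],
  [0,0,1.5],
  [0,0,1.5],
], turn=[0,0,0,0,0], jaw=[0.3,0.3,0.3,0.3,0.3])

```text
time: 7.2
position: [0.5256, -0.1356, 0.1582]
tool_rot: [-0.554, -3.091, -0.001]
ft_force: [-0.1, -0.5, 0.8]
grip_width: 0.374
```

move_arm([
  [0,0,0],
  [0,0,0],
  [0,0,0],
  [0,0,0.5],
  [0,0,1.5],
], turn=[0,0,0,0,0], jaw=[0.3,0.3,0.3,0.3,0.3])

```text
time: 7.7
position: [0.5281, -0.1364, 0.1152]
tool_rot: [0.554, 3.087, -0.002]
ft_force: [-0.0, -0.1, 0.2]
grip_width: 0.645
```

```bash
python3 - <<'E'
from h import *
s=ctrl.get_state();p=s['position'];r=R.from_rotvec(s['tool_rot']);print(s['time'],p,yaw(s),s['grip_width'],s['ft_force'])
def ann(c,x0,x1,y0,y1,ds):
  im=ctrl.get_image(c)[:,:,::-1];i=ctrl.camera_info(c);k=800//2/(x1-x0)
  o=cv2.resize(im[y0:y1,x0:x1],None,fx=k,fy=k,interpolation=cv2.INTER_CUBIC)
  for d in ds:
    q=project(i,r.apply([0,0,d])+p)[0];cv2.circle(o,tuple(int(a) for a in (q-[x0,y0])*k),3,(0,0,255) if d==0 else (255,255,0),-1)
  return o
a=ann('scene',205,285,160,260,(0,-.04));b=ann('wrist',190,390,130,380,(0,-.04))
cv2.imwrite('pics/v5.png',np.hstack([a[:500],b[:500]]))
print(tocmd([.5245,-.135,.060],s))
E
```

```text
7.7 [ 0.52805647 -0.13637935  0.11521444] 69.65748662216419 0.6451931564692681 [-0.0459657  -0.05601518  0.15733043]
[0.13684972 0.00253157 1.83978392]
```

View pics/v5.png

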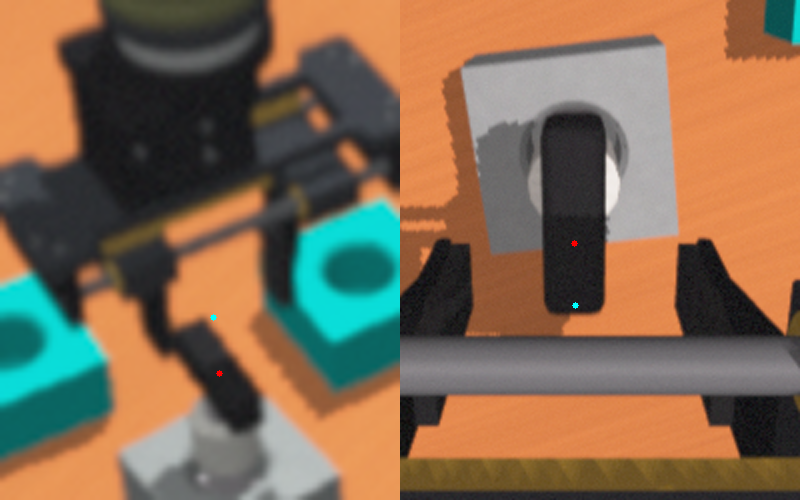

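```bash
python3 - <<'E'
from h import *
w=ctrl.camera_info('wrist');im=ctrl.get_image('wrist')[:,:,::-1].copy();cv2.imwrite('pics/w5.png',im)
s=ctrl.get_state();print(s['position'])
g=cv2.cvtColor(im,cv2.COLOR_BGR2GRAY)
d=np.array([[462,69],[663,44],[678,235],[491,253]],float);uv=np.c_[190+(d[:,0]-400)/2,130+d[:,1]/2].astype(np.float32)
uv=cv2.cornerSubPix(g,uv.reshape(-1,1,2),(4,4),(-1,-1),(3,30,.01)).reshape(-1,2);print(uv)
P=onplane(w,uv,.042);print(np.round(P,4),'sides',np.linalg.norm(P-np.roll(P,1,0),axis=1),'centre',P.mean(0))
h=.042;obj=np.array([[-h,-h,0],[h,-h,0],[h,h,0],[-h,h,0]])
K=np.array(w['intrinsics'])
for f in cv2.solvePnPGeneric(obj,uv.astype(float),K,np.array(w['dist']),flags=cv2.SOLVEPNP_IPPE)[1:3][0:1]: pass
ok,rv,tv,err=cv2.solvePnPGeneric(obj,uv.astype(float),K,np.array(w['dist']),flags=cv2.SOLVEPNP_IPPE)
E=np.array(w['extrinsics']);print('claimed cam',-E[:3,:3].T@E[:3,3],'down in cam',-E[:3,2]*[1,-1,-1])
for a,b in zip(rv,tv):
  Rm=cv2.Rodrigues(a)[0];print('cam rel stand top centre',(-Rm.T@b).ravel(),'normal',Rm[:,2],err.ravel())
# bar dark fit, free height
m=(im.max(2)<62).astype(np.uint8);m[:180]=0;m[292:]=0;m[:,:258]=0;m[:,296:]=0
m=cv2.morphologyEx(m,cv2.MORPH_OPEN,np.ones((5,5)));
for z in(0,-.01,-.02,-.03):
  x,f=fitbox(w,m.astype(float),(.524,-.135,[-.5,-.3,-.1]),.096+z,.122+z,.064,.02);print(z,x,f)
# four stand bores in the top view for comparison with the same top camera
E
```

```text
[ 0.52405245 -0.13538502  0.11192018]
[[220.46074 164.62408]
 [321.50616 153.54686]
 [328.91757 251.41635]
 [234.88316 258.7217 ]]
[[ 0.4696 -0.1644  0.042 ]
 [ 0.4898 -0.0839  0.042 ]
 [ 0.5742 -0.1044  0.042 ]
 [ 0.5518 -0.1856  0.042 ]] sides [0.08487041 0.08298758 0.08690681 0.08421518] centre [ 0.52132629 -0.13455483  0.042     ]
claimed cam [ 0.44672369 -0.10686031  0.30928439] down in cam [ 1.39364175e-04 -2.93527613e-01  9.55950585e-01]
cam rel stand top centre [ 0.02985497 -0.05476492 -0.27154686] normal [ 0.08414192 -0.21671403  0.97260227] [0.2272433  2.53416936]
cam rel stand top centre [-0.03101961  0.05744641 -0.26972718] normal [-0.08817238  0.19831949  0.97616341] [0.2272433  2.53416936]
0 [ 0.52216592 -0.13448554 -0.35444168] 0.162535538381452
-0.01 [ 0.52452884 -0.13523581 -0.35246377] 0.05565343904750464
-0.02 [ 0.52808094 -0.136506   -0.34170195] 0.04241781123613503
-0.03 [ 0.53077854 -0.13776673 -0.34645056] 0.11171665398630522
```

Stand scale checks out: its sides measure about 84 mm and its centre is (0.521,-0.135). The bar lies between the fingers in the wrist view, so only the depth was wrong. Going down.

move_arm([
  [0.05,0,0.4],
  [0.05,0,0.8],
  [0.05,0,1.2],
  [0.05,0,1.6],
  [0.05,0,1.6],
], turn=[0,0,0,0,0], jaw=[0.3,0.3,0.3,0.3,0.3])

```text
time: 8.35
position: [0.523, -0.1349, 0.064]
tool_rot: [-0.554, -3.089, -0.001]
ft_force: [-0.3, 0.2, -0.0]
grip_width: 0.649
```

move_arm([
  [0,0,0],
  [0,0,0],
  [0,0,0],
  [0,0,0],
  [0,0,0],
], turn=[0,0,0,0,0], jaw=[-1,-1,-1,-1,-1], grip_force=25)

```text
time: 8.85
position: [0.5249, -0.1354, 0.0664]
tool_rot: [0.554, 3.092, -0.0]
ft_force: [-0.4, -0.2, -0.6]
grip_width: 0.276
```

move_arm([
  [0,0,0],
  [0,0,0],
  [0,0,0],
  [0,0,0],
  [0,0,0],
], turn=[0,0,0,0,0], jaw=[-1,-1,-1,-1,-1])

```text
time: 9.35
position: [0.5248, -0.1354, 0.0663]
tool_rot: [0.554, 3.092, -0.0]
ft_force: [-0.5, -0.4, 2.1]
grip_width: 0.227
```

Gripped: the opening is 19.8 mm, matching the bar width. Lifting straight out.

move_arm([
  [0,0,-0.3],
  [0,0,-1],
  [0,0,-1.8],
  [0,0,-2.6],
  [0,0,-3.4],
], turn=[0,0,0,0,0], jaw=[-1,-1,-1,-1,-1])

```text
time: 9.85
position: [0.524, -0.1348, 0.1687]
tool_rot: [-0.554, -3.091, -0.001]
ft_force: [1.2, -0.4, -3.5]
grip_width: 0.229
```

move_arm([
  [0,0,-0.6],
  [0,0,-0.6],
], turn=[0,0], jaw=[-1,-1])

```text
time: 10.05
position: [0.5262, -0.1353, 0.1886]
tool_rot: [0.553, 3.088, -0.001]
ft_force: [0.8, -0.2, -4.1]
grip_width: 0.227
```

move_arm([
  [0.1,0.8,0],
  [0.3,2,0],
  [0.5,3.2,0],
  [0.7,4.4,0],
  [0.9,5.6,0],
], turn=[0,0,0,0,0], jaw=[-1,-1,-1,-1,-1])

```text
time: 10.55
position: [0.5567, 0.0329, 0.1845]
tool_rot: [-0.554, -3.09, 0.001]
ft_force: [1.0, 0.1, -3.9]
grip_width: 0.231
```

move_arm([
  [0.1,1.2,0],
  [0.2,2.2,0],
  [0.3,3,0],
  [0.4,3.7,0],
  [0.4,3.7,0],
], turn=[0,0,0,0,0], jaw=[-1,-1,-1,-1,-1])

```text
time: 11.05
position: [0.5834, 0.1446, 0.1845]
tool_rot: [-0.544, -3.091, -0.004]
ft_force: [-0.6, 0.9, -3.3]
grip_width: 0.225
```

```bash
python3 - <<'E'
from h import *
s=ctrl.get_state();print(s['time'],s['position'],yaw(s),s['grip_width'],s['ft_force'],s['torque'],np.round(s['joint_positions'],2))
w=ctrl.camera_info('wrist');im=ctrl.get_image('wrist')[:,:,::-1].copy();cv2.imwrite('pics/w6.png',im)
for n in('screw','collar','key_grip','screw_head','clamp'):print(n,[(np.round(r['rect'],1).tolist(),round(r['confidence'],2)) for r in ctrl.look_for('wrist',n)[:3]])
np.save('w6.npy',np.array([w['extrinsics']]));print(project(w,[.519,.165,.072]))
cv2.imwrite('pics/v6.png',cv2.resize(im[60:360,120:440],(640,600),interpolation=cv2.INTER_CUBIC))
E
```

```text
11.05 [0.58344723 0.14459516 0.18446121] 70.02368592093596 0.2254074522858753 [-0.55992547  0.92995524 -3.26654607] [ 0.1211749  -0.16030014 -0.00874658] [ 0.4   0.32 -0.84  1.55  0.24  1.38  0.76]
screw [([275.1, 127.8, 19.8, 23.1], 0.74)]
collar [([278.1, 128.7, 44.9, 46.9], 0.63)]
key_grip [([276.6, 248.1, 54.5, 100.6], 0.59), ([276.6, 129.0, 23.9, 23.4], 0.26)]
screw_head [([273.1, 130.6, 19.6, 22.2], 0.88)]
clamp [([315.2, 182.6, 166.5, 190.6], 0.57)]
[[273.02335897 126.64964948]]
```

View pics/v6.png

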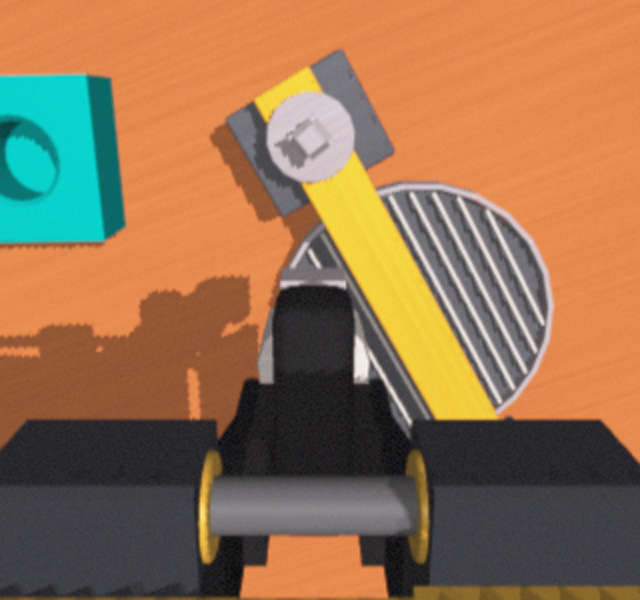

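```bash
python3 - <<'E'
from h import *
w=ctrl.camera_info('wrist')
im=ctrl.get_image('wrist')[:,:,::-1].copy()
rc=ctrl.masks_of('wrist','collar');rs=ctrl.masks_of('wrist','screw_head')
for q in rc[:2]:
  c=max(cv2.findContours(q['region'].astype(np.uint8),0,1)[0],key=len);uv=c.reshape(-1,2)
  P=onplane(w,uv,.054)[:,:2];cc,rr=cv2.minEnclosingCircle(P.astype(np.float32)*1000);print('collar',q['confidence'],q['rect'],cc,rr,P.mean(0))
for q in rs[:2]:
  m=q['region'].astype(float);print('head',q['confidence'],q['rect'],m.sum())
  for z in(.072,.060):
    P=onplane(w,[q['rect'][:2]],z)[0]
    if z==.072: best=[(round(x[0],4),round(x[1],4),round(np.degrees(x[2])%90,1),round(f,3)) for x,f in [fitbox(w,m,(P[0],P[1],[a]),.054,.070,.016,.016) for a in np.radians([0,22,45,67])]];print(best)
# photometric: rectify the z=.068 plane around screw at 0.2 mm/px
cx,cy=.519,.165;g=np.arange(-.016,.016,.0001)
X,Y=np.meshgrid(g,g);Pw=np.c_[(cx+X).ravel(),(cy+Y).ravel(),np.full(X.size,.068)]
uv=project(w,Pw).astype(np.float32).reshape(X.shape+(2,))
o=cv2.remap(im,uv[...,0],uv[...,1],cv2.INTER_CUBIC)
o2=cv2.resize(im[108:150,254:298],(640,611),interpolation=cv2.INTER_CUBIC)[:600]
cv2.imwrite('pics/v7.png',cv2.resize(np.hstack([cv2.resize(o[::-1],(600,600)),o2]),(800,390)))
E
```

```text
collar 0.82 [284.1, 123.8, 44.1, 45.2] (522.1327514648438, 165.99195861816406) 21.697214126586914 [0.5218637  0.16605504]
head 0.63 [278.8, 124.2, 19.8, 26.6] 284.0
[(np.float64(0.5231), np.float64(0.1662), np.float64(19.6), np.float64(0.113)), (np.float64(0.5233), np.float64(0.1663), np.float64(20.3), np.float64(0.122)), (np.float64(0.5231), np.float64(0.1662), np.float64(18.0), np.float64(0.121)), (np.float64(0.5232), np.float64(0.1661), np.float64(20.1), np.float64(0.12))]
head 0.61 [46.4, 215.2, 92.8, 85.7] 6779.0
[(np.float64(0.492), np.float64(-0.0999), np.float64(47.7), np.float64(0.921)), (np.float64(0.4945), np.float64(-0.1065), np.float64(52.2), np.float64(0.921)), (np.float64(0.4939), np.float64(-0.1113), np.float64(41.1), np.float64(0.92)), (np.float64(0.4926), np.float64(-0.1052), np.float64(44.2), np.float64(0.92))]
```

View pics/v7.png

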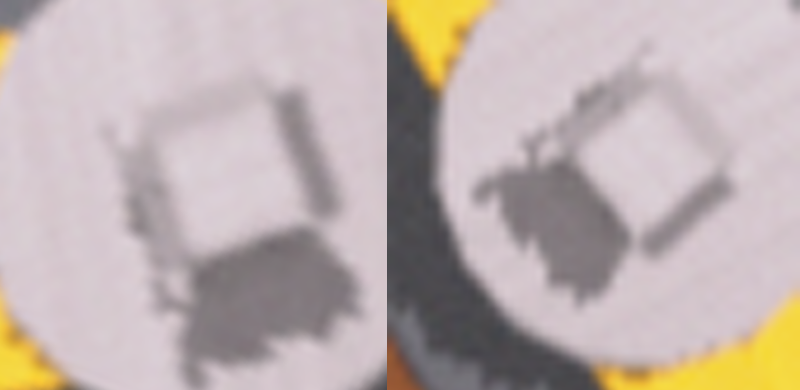

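The head at (279,124) in the wrist view is square at about 18–19° world yaw. The collar centre fits (0.522,0.166), with a radius of 21.7 mm against the nominal 22. Next I'll check where the key axis sits along tool x.

```bash
python3 - <<'E'
from h import *
w=ctrl.camera_info('wrist');s=ctrl.get_state();p=s['position'];r=R.from_rotvec(s['tool_rot']);print(s['time'],p,yaw(s))
im=ctrl.get_image('wrist')[:,:,::-1].copy();print(ctrl.get_state()['position'])
q=ctrl.masks_of('wrist','collar')[0];c=max(cv2.findContours(q['region'].astype(np.uint8),0,1)[0],key=len).reshape(-1,2)
print('collar',np.array(cv2.minEnclosingCircle((onplane(w,c,.054)[:,:2]*1000).astype(np.float32))[0]))
# profile down col 277 for bar end
col=im[170:240,274:280].mean((1,2));print(np.round(col).astype(int).tolist())
o,d=ray(w,[[276.5,v] for v in (200,203.5,207)]);o=r.inv().apply(o-p);d=r.inv().apply(d)
for z in(-.030,-.0557):print(z,[(np.round(o+k*(z-o[2])/k[2],4)).tolist() for k in d])
E
```

```text
11.5 [0.58508226 0.13893012 0.18608506] 69.59313082900981
[0.58506517 0.13916398 0.18614781]
collar [522.48675537 165.3540802 ]
[96, 96, 96, 97, 100, 105, 114, 136, 152, 155, 163, 174, 167, 145, 128, 120, 116, 110, 112, 122, 139, 154, 156, 144, 123, 116, 115, 116, 116, 118, 119, 117, 92, 42, 30, 28, 30, 30, 29, 30, 30, 31, 32, 33, 36, 36, 41, 41, 45, 43, 46, 46, 45, 47, 45, 46, 45, 45, 46, 45, 45, 46, 45, 46, 46, 45, 47, 46, 44, 44]
-0.03 [[0.0361, 0.0002, -0.03], [0.0342, 0.0002, -0.03], [0.0322, 0.0002, -0.03]]
-0.0557 [[0.0432, 0.0002, -0.0557], [0.0415, 0.0002, -0.0557], [0.0399, 0.0002, -0.0557]]
```

move_arm([
  [0.6,0.05,0],
  [1.3,0.1,0],
  [2,0.15,0],
  [2.2,0.17,0],
  [2.2,0.17,0],
], turn=[-1.4,-2.8,-4.2,-5.6,-7], jaw=[-1,-1,-1,-1,-1])

```text
time: 12.1
position: [0.5238, 0.1685, 0.1865]
tool_rot: [-0.412, 3.114, -0.002]
ft_force: [0.0, 0.2, -3.8]
grip_width: 0.223
```

move_arm([
  [0,0,0.5],
  [0,0,0.8],
  [0,0,0.8],
  [0,0,0.8],
], turn=[-0.8,-0.8,-0.8,-0.8], jaw=[-1,-1,-1,-1])

```text
time: 12.5
position: [0.5249, 0.1676, 0.1621]
tool_rot: [0.508, -3.1, -0.0]
ft_force: [-0.5, -0.2, -2.6]
grip_width: 0.228
```

```bash
python3 - <<'E'
from h import *
s=ctrl.get_state();print(s['time'],s['position'],yaw(s),s['ft_force'],s['torque'],np.round(s['joint_positions'],2))
print(tocmd([.5251,.1667,.16],s))
s2=ctrl.get_image('scene')[:,:,::-1];w=ctrl.get_image('wrist')[:,:,::-1]
cv2.imwrite('pics/v8.png',np.hstack([cv2.resize(s2[130:230,270:370],(400,400),interpolation=cv2.INTER_CUBIC),cv2.resize(w[100:300,176:376],(400,400),interpolation=cv2.INTER_CUBIC)]))
E
```

```text
12.5 [0.5248593  0.16756636 0.16213661] 108.59911864406905 [-0.47145747 -0.21125654 -2.61883026] [ 0.10854563 -0.16778723 -0.02670538] [ 0.5   0.24 -0.98  1.7   0.2   1.31  1.38]
[ 0.00158641 -0.02993869  0.07121687]
```

View pics/v8.png

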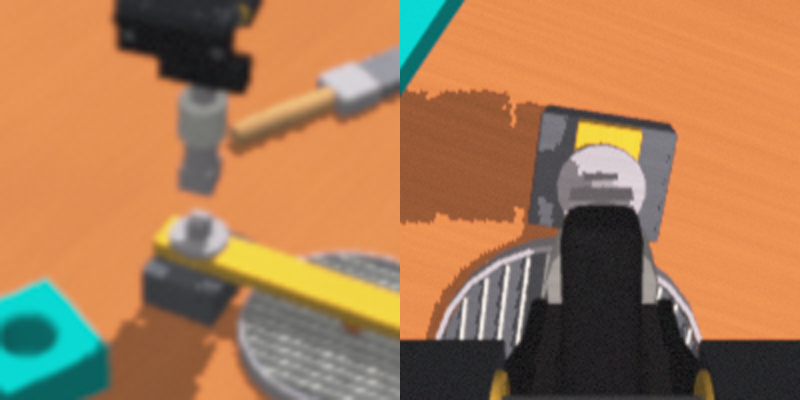

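The scene view shows the key mouth at about (320,177), right above the head at (321,186). In the wrist view the head's sides run parallel to the bar. Going down in small steps and watching force.

move_arm([
  [0,-0.03,0.4],
  [0,-0.03,0.8],
  [0,-0.03,0.9],
  [0,-0.03,1],
  [0,-0.03,1.05],
], turn=[0,0,0,0,0], jaw=[-1,-1,-1,-1,-1])

```text
time: 13.1
position: [0.525, 0.1668, 0.1302]
tool_rot: [0.51, -3.1, -0.0]
ft_force: [0.2, -0.4, -3.3]
grip_width: 0.228
```

move_arm([
  [0,0,0.1],
  [0,0,0.1],
  [0,0,0.2],
  [0,0,0.2],
], turn=[0,0,0,0], jaw=[-1,-1,-1,-1])

```text
time: 13.5
position: [0.5251, 0.1667, 0.1243]
tool_rot: [0.51, -3.1, 0.0]
ft_force: [0.0, -0.7, -3.7]
grip_width: 0.227
```

move_arm([
  [0,0,0.1],
  [0,0,0.2],
  [0,0,0.27],
  [0,0,0.27],
], turn=[0,0,0,0], jaw=[-1,-1,-1,-1])

```text
time: 13.9
position: [0.5251, 0.1667, 0.1161]
tool_rot: [0.51, -3.1, -0.0]
ft_force: [0.4, 0.6, -3.3]
grip_width: 0.225
```

move_arm([
  [0,0,0.05],
  [0,0,0.05],
], turn=[0,0], jaw=[-1,-1])

```text
time: 14.1
position: [0.5251, 0.1667, 0.1149]
tool_rot: [0.51, -3.1, 0.0]
ft_force: [0.3, -0.3, -3.5]
grip_width: 0.225
```

move_arm([
  [0,0,0.05],
  [0,0,0.05],
], turn=[0,0], jaw=[-1,-1])

```text
time: 14.3
position: [0.5255, 0.1669, 0.1144]
tool_rot: [-0.51, 3.099, -0.001]
ft_force: [-0.5, -0.7, 2.9]
grip_width: 0.225
```

Seated: contact came at z=0.1144 against 0.1143 expected, and pressing only about 6 N. Turning clockwise (+turn), with a small shift to keep the key axis (about 3 mm off the tool axis along tool x) in place.

move_arm([
  [0,-0.01,-0.02],
  [0,-0.02,-0.02],
  [0,-0.03,-0.02],
  [0,-0.03,-0.02],
], turn=[1,2,3,3], jaw=[-1,-1,-1,-1])

```text
time: 14.7
position: [0.5258, 0.1665, 0.1144]
tool_rot: [-0.101, 3.139, 0.001]
ft_force: [0.2, 1.0, -1.2]
grip_width: 0.225
```

```bash
cat > st.py <<'E'
from h import *
s=ctrl.get_state();p=s['position'];r=R.from_rotvec(s['tool_rot'])
print(round(s['time'],2),np.round(p,4),'yaw %.2f'%yaw(s),'F',np.round(s['ft_force'],1),'M',np.round(s['torque'],3),'Ftool',np.round(r.inv().apply(s['ft_force']),1),'tau',np.round(s['joint_torque'],2),'axis',np.round((p+r.apply([.003,0,0]))[:2],4))
E
python3 st.py
```

```text
14.7 [0.5258 0.1665 0.1144] yaw 93.68 F [ 0.2  1.  -1.2] M [ 0.311 -0.251  0.006] Ftool [-0.2  1.   1.2] tau [  0.44 -32.94  -5.88 -29.22   0.24   0.43  -0.6 ] axis [0.5228 0.1663]
```

move_arm([
  [0,-0.01,0],
  [0,-0.02,0],
  [0,-0.03,0],
  [0,-0.03,0],
], turn=[1,2,3,3], jaw=[-1,-1,-1,-1])

```text
time: 15.1
position: [0.5259, 0.1654, 0.1144]
tool_rot: [0.307, 3.126, 0.001]
ft_force: [0.1, 0.7, -0.3]
grip_width: 0.228
```

```bash
python3 st.py
```

```text
15.1 [0.5259 0.1654 0.1144] yaw 78.78 F [ 0.1  0.7 -0.3] M [ 0.264 -0.3    0.022] Ftool [0.  0.7 0.3] tau [  0.38 -33.08  -5.4  -29.01   0.17   0.39  -0.61] axis [0.5229 0.166 ]
```

move_arm([
  [0,-0.01,0],
  [0,-0.02,0],
  [0,-0.02,0],
], turn=[1,2,2], jaw=[-1,-1,-1])

```text
time: 15.4
position: [0.5257, 0.1647, 0.1144]
tool_rot: [0.577, 3.088, 0.001]
ft_force: [0.9, 0.4, -0.3]
grip_width: 0.228
```

```bash
python3 st.py
```

```text
15.4 [0.5257 0.1647 0.1144] yaw 68.84 F [ 0.9  0.4 -0.3] M [ 0.274 -0.293  0.049] Ftool [-0.7  0.7  0.3] tau [  0.34 -33.03  -5.1  -28.78   0.13   0.37  -0.61] axis [0.5229 0.1658]
```

move_arm([
  [0,-0.01,0],
  [0,-0.01,0],
], turn=[1,1], jaw=[-1,-1])

```text
time: 15.6
position: [0.5256, 0.1644, 0.1144]
tool_rot: [0.71, 3.06, 0.0]
ft_force: [-0.1, 0.2, 1.0]
grip_width: 0.227
```

```bash
python3 st.py
```

```text
15.6 [0.5256 0.1644 0.1144] yaw 63.88 F [-0.1  0.2  1. ] M [ 0.214 -0.284  0.049] Ftool [ 0.2  0.1 -1. ] tau [  0.34 -33.06  -4.98 -28.71   0.11   0.36  -0.57] axis [0.5229 0.1657]
```

move_arm([
  [0,-0.01,0],
  [0,-0.01,0],
], turn=[1,1], jaw=[-1,-1])

```text
time: 15.8
position: [0.5255, 0.164, 0.1144]
tool_rot: [0.842, 3.026, 0.0]
ft_force: [0.8, 0.9, 1.2]
grip_width: 0.226
```

```bash
python3 st.py
```

```text
15.8 [0.5255 0.164  0.1144] yaw 58.89 F [0.8 0.9 1.2] M [ 0.165 -0.272  0.091] Ftool [-0.2  1.2 -1.2] tau [  0.37 -32.74  -4.74 -28.31   0.08   0.35  -0.61] axis [0.5229 0.1656]
```

move_arm([
  [0,-0.01,0],
  [0,-0.01,0],
], turn=[1,1], jaw=[-1,-1])

```text
time: 16.0
position: [0.5253, 0.1638, 0.1144]
tool_rot: [0.973, 2.987, 0.0]
ft_force: [1.1, 0.7, 1.9]
grip_width: 0.23
```

```bash
python3 st.py
```

```text
16.0 [0.5253 0.1638 0.1144] yaw 53.92 F [1.1 0.7 1.9] M [ 0.186 -0.225  0.175] Ftool [-0.5  1.2 -1.9] tau [  0.55 -32.43  -4.36 -27.95   0.05   0.31  -0.7 ] axis [0.5228 0.1656]
```

move_arm([
  [0,-0.005,0],
  [0,-0.005,0],
], turn=[0.6,0.6], jaw=[-1,-1])

```text
time: 16.2
position: [0.5252, 0.1637, 0.1144]
tool_rot: [1.05, 2.96, 0.0]
ft_force: [0.3, 1.3, 2.7]
grip_width: 0.225
```

```bash
python3 st.py
```

```text
16.2 [0.5252 0.1637 0.1144] yaw 50.94 F [0.3 1.3 2.7] M [ 0.204 -0.299  0.194] Ftool [ 0.6  1.1 -2.7] tau [  0.6  -32.48  -4.28 -27.96   0.04   0.3   -0.53] axis [0.5228 0.1656]
```

move_arm([
  [0,-0.005,0],
  [0,-0.005,0],
], turn=[0.6,0.6], jaw=[-1,-1])

```text
time: 16.4
position: [0.525, 0.1635, 0.1144]
tool_rot: [1.129, 2.931, 0.0]
ft_force: [-0.2, 0.9, 3.7]
grip_width: 0.228
```

```bash
python3 st.py
```

```text
16.4 [0.525  0.1635 0.1144] yaw 47.88 F [-0.2  0.9  3.7] M [ 0.188 -0.17   0.193] Ftool [ 0.8  0.5 -3.7] tau [  0.62 -32.19  -4.12 -27.77   0.12   0.17  -0.46] axis [0.5227 0.1655]
```

move_arm([
  [0,-0.005,0],
  [0,-0.005,0],
], turn=[0.6,0.6], jaw=[-1,-1])

```text
time: 16.6
position: [0.5249, 0.1629, 0.1144]
tool_rot: [1.207, 2.9, -0.001]
ft_force: [-0.2, -0.6, 4.4]
grip_width: 0.223
```

```bash
python3 st.py
```

```text
16.6 [0.5249 0.1629 0.1144] yaw 44.81 F [-0.2 -0.6  4.4] M [-0.055 -0.017 -0.065] Ftool [-0.3 -0.6 -4.4] tau [ -0.19 -31.93  -4.78 -27.64  -0.05  -0.14  -0.28] axis [0.5228 0.165 ]
```

move_arm([
  [0,-0.005,0],
  [0,-0.005,0],
], turn=[0.6,0.6], jaw=[-1,-1])

```text
time: 16.8
position: [0.5248, 0.1628, 0.1143]
tool_rot: [1.282, 2.867, -0.001]
ft_force: [-0.6, -0.7, 4.0]
grip_width: 0.227
```

```bash
python3 st.py
```

```text
16.8 [0.5248 0.1628 0.1143] yaw 41.81 F [-0.6 -0.7  4. ] M [-0.13   0.007 -0.005] Ftool [-0.1 -0.9 -4. ] tau [ -0.16 -31.79  -4.67 -27.57  -0.12  -0.21  -0.3 ] axis [0.5228 0.165 ]
```

One click: the moment rose to 0.19 N·m and then dropped to zero near yaw 46°. I'll carry on through the new detent until the torque builds again, to make sure the screw is left tight, and stop before it clicks again.

move_arm([
  [0,-0.01,0],
  [0,-0.01,0],
], turn=[1,1], jaw=[-1,-1])

```text
time: 17.0
position: [0.5246, 0.1628, 0.1143]
tool_rot: [1.406, 2.809, -0.0]
ft_force: [0.1, -0.9, 4.4]
grip_width: 0.227
```

```bash
python3 st.py
```

```text
17.0 [0.5246 0.1628 0.1143] yaw 36.80 F [ 0.1 -0.9  4.4] M [-0.045 -0.085  0.011] Ftool [-0.8 -0.5 -4.4] tau [ -0.06 -31.97  -4.42 -27.44  -0.1   -0.04  -0.53] axis [0.5229 0.1652]
```

move_arm([
  [0,-0.01,0],
  [0,-0.01,0],
], turn=[1,1], jaw=[-1,-1])

```text
time: 17.2
position: [0.5243, 0.1627, 0.1143]
tool_rot: [1.526, 2.745, -0.0]
ft_force: [0.2, 0.7, 4.6]
grip_width: 0.225
```

```bash
python3 st.py
```

```text
17.2 [0.5243 0.1627 0.1143] yaw 31.85 F [0.2 0.7 4.6] M [-0.111 -0.113 -0.   ] Ftool [ 0.5  0.6 -4.6] tau [-3.000e-02 -3.177e+01 -4.250e+00 -2.728e+01 -1.500e-01 -8.000e-02
 -5.800e-01] axis [0.5228 0.1652]
```

move_arm([
  [0,-0.01,0],
  [0,-0.01,0],
], turn=[1,1], jaw=[-1,-1])

```text
time: 17.4
position: [0.524, 0.1625, 0.1143]
tool_rot: [1.644, 2.677, -0.0]
ft_force: [-0.4, 0.2, 4.1]
grip_width: 0.229
```

```bash
python3 st.py
```

```text
17.4 [0.524  0.1625 0.1143] yaw 26.88 F [-0.4  0.2  4.1] M [-0.135 -0.052  0.136] Ftool [ 0.4 -0.3 -4.1] tau [  0.07 -31.84  -4.07 -27.42  -0.19  -0.22  -0.6 ] axis [0.5226 0.1652]
```

The torque is rising again (0.14 N·m), so the screw is tight. I'll ease back to the neutral detent and lift straight off.

move_arm([
  [0,0.005,0],
  [0,0.007,-0.05],
  [0,0.007,-0.05],
], turn=[-0.4,-0.8,-0.8], jaw=[-1,-1,-1])

```text
time: 17.7
position: [0.5238, 0.1625, 0.1146]
tool_rot: [-1.549, -2.732, 0.001]
ft_force: [1.5, 0.8, -1.7]
grip_width: 0.23
```

```bash
python3 st.py
```

```text
17.7 [0.5238 0.1625 0.1146] yaw 30.90 F [ 1.5  0.8 -1.7] M [ 0.119 -0.58  -0.02 ] Ftool [-0.1  1.7  1.7] tau [ -0.04 -34.95  -4.93 -29.68  -0.21   0.75   0.23] axis [0.5223 0.165 ]
```

move_arm([
  [0,0,-0.1],
  [0,0,-0.2],
  [0,0,-0.3],
  [0,0,-0.4],
  [0,0,-0.5],
], turn=[0,0,0,0,0], jaw=[-1,-1,-1,-1,-1])

```text
time: 18.2
position: [0.5235, 0.1626, 0.1309]
tool_rot: [-1.554, -2.729, 0.002]
ft_force: [0.8, 1.0, -3.3]
grip_width: 0.226
```

```bash
python3 st.py
```

```text
18.2 [0.5235 0.1626 0.1309] yaw 30.68 F [ 0.8  1.  -3.3] M [ 0.008 -0.143  0.017] Ftool [0.4 1.2 3.3] tau [ 1.000e-02 -3.450e+01 -4.520e+00 -3.119e+01 -2.000e-02 -7.000e-02
 -2.000e-02] axis [0.522  0.1652]
```

move_arm([
  [0,0,-0.3],
  [0,0,-0.8],
  [0,0,-1.4],
  [0,0,-2],
  [0,0,-2],
], turn=[0,0,0,0,0], jaw=[-1,-1,-1,-1,-1])

```text
time: 18.7
position: [0.526, 0.1637, 0.1944]
tool_rot: [1.552, 2.726, 0.006]
ft_force: [0.4, 0.4, -2.6]
grip_width: 0.227
```

```bash
python3 st.py; python3 - <<'E'
from h import *
s=ctrl.get_state();print(np.round(s['joint_positions'],2), tocmd([.5248,-.1354,s['position'][2]],s))
E
```

```text
18.7 [0.526  0.1637 0.1944] yaw 30.68 F [ 0.4  0.4 -2.6] M [ 0.061 -0.18  -0.045] Ftool [0.1 0.6 2.6] tau [  0.43 -32.82  -3.22 -31.99  -0.05   0.49   0.06] axis [0.5245 0.1663]
[ 0.35  0.16 -0.77  1.67  0.12  1.35  0.1 ] [-8.55357705 -5.12275409 -0.01060086]
```

Key is off the screw, with only its own weight showing on the force sensor. Carrying it back to the stand.

move_arm([
  [-0.6,-0.4,0],
  [-1.6,-1,0],
  [-2.7,-1.6,0],
  [-3.8,-2.3,0],
  [-4.9,-3,0],
], turn=[0,0,0,0,0], jaw=[-1,-1,-1,-1,-1])

```text
time: 19.2
position: [0.5211, -0.011, 0.1904]
tool_rot: [-1.554, -2.73, 0.001]
ft_force: [1.0, 0.1, -3.1]
grip_width: 0.23
```

move_arm([
  [-1.1,-0.6,0],
  [-2.1,-1.2,0],
  [-2.9,-1.7,0],
  [-3.5,-2.1,0],
  [-3.6,-2.2,0],
], turn=[0,0,0,0,0], jaw=[-1,-1,-1,-1,-1])

```text
time: 19.7
position: [0.519, -0.14, 0.19]
tool_rot: [-1.562, -2.725, 0.002]
ft_force: [-0.3, -0.1, -3.8]
grip_width: 0.228
```

move_arm([
  [0,0,0],
  [0,0,0],
], turn=[0,0], jaw=[-1,-1])

```text
time: 19.9
position: [0.5201, -0.1342, 0.1905]
tool_rot: [-1.552, -2.731, -0.001]
ft_force: [-0.6, 0.5, -2.7]
grip_width: 0.223
```

```bash
python3 st.py; python3 - <<'E'
from h import *
s=ctrl.get_state();y=np.radians(yaw(s));print(tocmd(np.array([.5217+.003*np.sin(y),-.1345-.003*np.cos(y),.0663]),s))
s2=ctrl.get_image('scene')[:,:,::-1];w=ctrl.get_image('wrist')[:,:,::-1]
cv2.imwrite('pics/v9.png',np.hstack([cv2.resize(s2[180:280,200:300],(400,400),interpolation=cv2.INTER_CUBIC),cv2.resize(w[100:300,176:376],(400,400),interpolation=cv2.INTER_CUBIC)]))
E
```

```text
19.9 [ 0.5201 -0.1342  0.1905] yaw 30.79 F [-0.6  0.5 -2.7] M [ 0.035 -0.18  -0.018] Ftool [ 0.7 -0.3  2.7] tau [  0.88 -34.35  -0.94 -32.51   0.11   0.1    0.  ] axis [ 0.5186 -0.1317]
[-0.13885077  0.03933651  4.14142196]
```

View pics/v9.png

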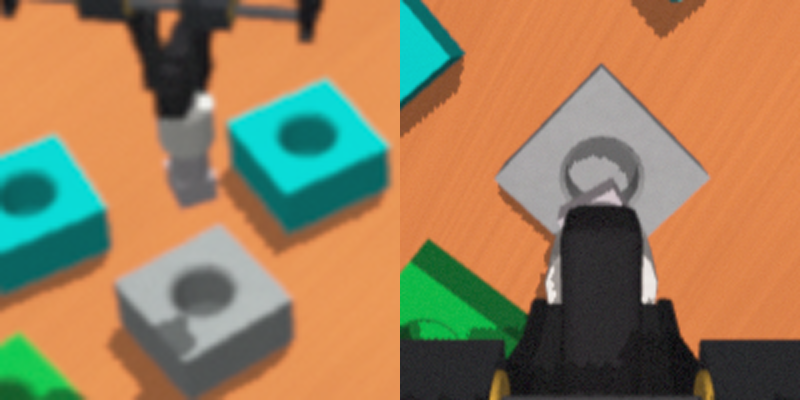

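move_arm([
  [-0.14,0.04,0.6],
  [-0.14,0.04,1.4],
  [-0.14,0.04,2.2],
  [-0.14,0.04,2.6],
  [-0.14,0.04,2.6],
], turn=[0,0,0,0,0], jaw=[-1,-1,-1,-1,-1])

```text
time: 20.5
position: [0.5219, -0.138, 0.111]
tool_rot: [-1.551, -2.728, 0.001]
ft_force: [-0.6, 0.4, -2.8]
grip_width: 0.227
```

move_arm([
  [0,0,0],
  [0,0,0],
], turn=[0,0], jaw=[-1,-1])

```text
time: 20.7
position: [0.5243, -0.1392, 0.1141]
tool_rot: [1.553, 2.728, 0.001]
ft_force: [0.9, 0.2, -2.5]
grip_width: 0.227
```

```bash
python3 st.py; python3 - <<'E'
from h import *
s=ctrl.get_state();y=np.radians(yaw(s));print(tocmd(np.array([.5217+.003*np.sin(y),-.1345-.003*np.cos(y),.0663]),s))
E
```

```text
20.7 [ 0.5243 -0.1392  0.1141] yaw 30.69 F [ 0.9  0.2 -2.5] M [ 0.028 -0.159 -0.035] Ftool [-0.3  0.9  2.5] tau [-4.000e-02 -3.648e+01 -2.700e+00 -3.057e+01 -3.000e-02  1.100e-01
  0.000e+00] axis [ 0.5228 -0.1366]
[0.08311027 0.00232176 1.59373379]
```

move_arm([
  [0.07,0,0],
  [0.07,0,0.2],
  [0.07,0,0.4],
  [0.07,0,0.5],
  [0.07,0,0.5],
], turn=[0,0,0,0,0], jaw=[-1,-1,-1,-1,-1])

```text
time: 21.2
position: [0.5214, -0.1373, 0.0967]
tool_rot: [-1.554, -2.728, 0.001]
ft_force: [-0.4, 0.2, -3.2]
grip_width: 0.225
```

```bash
python3 st.py
```

```text
21.2 [ 0.5214 -0.1373  0.0967] yaw 30.67 F [-0.4  0.2 -3.2] M [ 0.039 -0.115  0.028] Ftool [ 0.3 -0.3  3.2] tau [-4.000e-02 -3.721e+01 -2.930e+00 -3.054e+01 -3.000e-02  2.000e-02
 -1.000e-02] axis [ 0.5199 -0.1347]
```

move_arm([
  [0,0,0.15],
  [0,0,0.3],
  [0,0,0.45],
  [0,0,0.5],
  [0,0,0.5],
], turn=[0,0,0,0,0], jaw=[-1,-1,-1,-1,-1])

```text
time: 21.7
position: [0.5218, -0.1373, 0.0822]
tool_rot: [-1.554, -2.729, 0.0]
ft_force: [-0.4, 1.1, -2.4]
grip_width: 0.225
```

```bash
python3 st.py
```

```text
21.7 [ 0.5218 -0.1373  0.0822] yaw 30.68 F [-0.4  1.1 -2.4] M [-0.051 -0.176  0.044] Ftool [1.2 0.2 2.4] tau [-1.000e-02 -3.751e+01 -3.090e+00 -3.000e+01 -2.000e-02  6.000e-02
 -1.000e-02] axis [ 0.5203 -0.1347]
```

In the bore with no contact force, 16 mm left to go.

move_arm([
  [0,0,0.15],
  [0,0,0.3],
  [0,0,0.45],
  [0,0,0.5],
  [0,0,0.5],
], turn=[0,0,0,0,0], jaw=[-1,-1,-1,-1,-1])

```text
time: 22.2
position: [0.5218, -0.1373, 0.0672]
tool_rot: [-1.554, -2.729, 0.0]
ft_force: [0.3, -0.4, -3.0]
grip_width: 0.227
```

move_arm([
  [0,0,0.05],
  [0,0,0.05],
], turn=[0,0], jaw=[-1,-1])

```text
time: 22.4
position: [0.5224, -0.1374, 0.0664]
tool_rot: [1.554, 2.729, 0.0]
ft_force: [0.5, 0.5, -2.5]
grip_width: 0.228
```

```bash
python3 st.py
```

```text
22.4 [ 0.5224 -0.1374  0.0664] yaw 30.68 F [ 0.5  0.5 -2.5] M [-0.02  -0.138 -0.043] Ftool [0.2 0.7 2.5] tau [ 3.000e-02 -3.796e+01 -3.270e+00 -2.940e+01  1.000e-02  1.100e-01
 -1.000e-02] axis [ 0.5209 -0.1349]
```

move_arm([
  [0,0,0.04],
  [0,0,0.04],
], turn=[0,0], jaw=[-1,-1])

```text
time: 22.6
position: [0.5228, -0.1376, 0.0663]
tool_rot: [1.554, 2.729, -0.0]
ft_force: [-2.1, 1.3, 5.5]
grip_width: 0.228
```

```bash
python3 st.py
```

```text
22.6 [ 0.5228 -0.1376  0.0663] yaw 30.68 F [-2.1  1.3  5.5] M [0.075 0.418 0.013] Ftool [ 2.2 -1.1 -5.5] tau [-2.000e-02 -3.458e+01 -2.950e+00 -2.724e+01  5.000e-02 -7.200e-01
 -1.000e-02] axis [ 0.5212 -0.135 ]
```

It bottomed out at z=0.0663, exactly the height at which I picked it up. Releasing and retreating straight up.

move_arm([
  [0,0,-0.03],
  [0,0,-0.03],
  [0,0,-0.03],
  [0,0,-0.03],
  [0,0,-0.03],
], turn=[0,0,0,0,0], jaw=[0.1,0.1,0.1,0.1,0.1])

```text
time: 23.1
position: [0.522, -0.1374, 0.0657]
tool_rot: [-1.555, -2.73, 0.0]
ft_force: [0.4, -0.4, 0.5]
grip_width: 0.533
```

move_arm([
  [0,0,0],
  [0,0,0],
  [0,0,-0.3],
  [0,0,-0.8],
  [0,0,-1.5],
], turn=[0,0,0,0,0], jaw=[0.1,0.1,0.1,0.1,0.1])

```text
time: 23.6
position: [0.5217, -0.1372, 0.1117]
tool_rot: [-1.554, -2.729, 0.0]
ft_force: [1.3, -0.3, 0.5]
grip_width: 0.555
```

move_arm([
  [0,0,-1],
  [0,0,-2],
  [0,0,-3.4],
  [0,0,-3.4],
], turn=[0,0,0,0], jaw=[0.1,0.1,0.1,0.1])

```text
time: 24.0
position: [0.526, -0.1379, 0.2205]
tool_rot: [1.548, 2.72, 0.003]
ft_force: [0.3, -0.0, 0.5]
grip_width: 0.553
```

```bash
python3 st.py; python3 - <<'E'
from h import *
a=ctrl.get_image('wrist')[:,:,::-1];s=ctrl.get_image('scene')[:,:,::-1]
cv2.imwrite('pics/v10.png',np.hstack([cv2.resize(a,(400,300)),cv2.resize(s[150:300,180:380],(400,300),interpolation=cv2.INTER_CUBIC)]))
E
```

```text
24.0 [ 0.526  -0.1379  0.2205] yaw 30.69 F [ 0.3 -0.   0.5] M [ 0.026 -0.155 -0.078] Ftool [-0.2  0.3 -0.5] tau [ 5.600e-01 -3.227e+01 -9.300e-01 -3.075e+01  2.000e-02  6.300e-01
  6.000e-02] axis [ 0.5245 -0.1353]
```

View pics/v10.png

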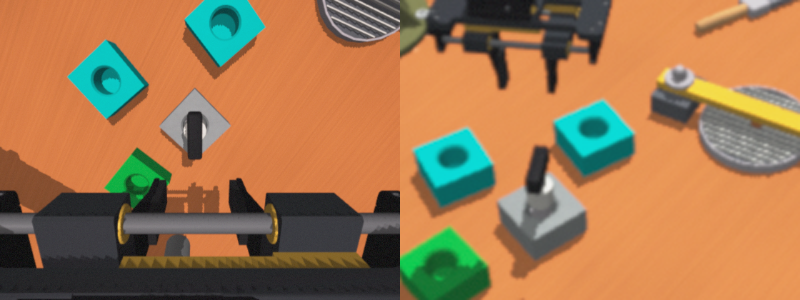

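```bash
python3 -c "
from bench import ctrl
print(ctrl.close_job())"
```

```text
the job is handed in; nothing more can be done
None
```

The torque key tightened the clamp screw with one click and is back in the grey stand, all the way down. I handed the job in at about 24 s.

- **Seating:** the socket reached the collar at the expected height, pressing about 6 N.
- **Tightening:** turning clockwise, the moment rose to 0.19 N·m and dropped to zero at the click. It then built again to about 0.14 N·m with no second click. I eased back about 4° to zero torque before lifting the key straight off.
- **Return:** the key touched bottom in the bore at z = 0.0663, the same height as when I picked it up. After release, the last picture shows it upright in the stand, nothing disturbed around the stand or the screw, and the gripper clear.
- **First grasp missed:** the real fingertips sit about 35 mm above the reported tool point, so the fingers shut above the bar without touching it. I corrected the depth and the second grasp held.
- **Not checked:** I did not measure the screw angle again with a camera after lifting the key. That the screw stayed tight rests on the torque readings and on lifting at zero torque.

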